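Slide the milk-and-sugar board through the gap onto the table mat

ROBOT

A 6-joint arm with a two-finger parallel gripper is mounted at the origin on the work surface. World frame = base frame: x ahead of the robot, y to its left, z up, the work surface at z = 0. Lengths are in m, angles in rad, forces in N, time in s.
With the tool pointing down it reaches from about 0.35 to 0.875 m from the base axis. Payload 4.2 kg.
Tool frame: the origin (TCP) lies midway between the tips of the shut fingers; the grasp point (between the pads) lies 19 mm behind it; z points along the fingers, y is the line along which they close (so a half turn about z gives the same grasp; the last joint's range is limited). The gripper opens to 87 mm and grips with 3 to 60 N. Pads are 19 mm wide; open, the fingers measure 117 mm over their backs; the gripper's body (75 mm by 190 mm) begins 51 mm behind the grasp point.
Start: joints at [-0.88, 0.385, 0.008, 0, -1.194, -0.259], TCP at [0.262, -0.568, 0.223] pointing down, gripper open.
Joint ranges: [-3.14, 3.14], [-1.21, 2.06], [-1.07, 1.41], [-3.16, 2.05], [-2.99, -0.16], [-3.1, 3.1]. Speed limits (rad/s): [2.79, 2.79, 3.14, 3.14, 3.14, 3.14].

INTERFACE

Orientations are given as a unit quaternion [x, y, z, w].
In Python, from workcell import * gives the robot as it stands. The module is installed in compiled form; this text tells all that it offers.
- The arm moves only by the shell command python3 -m crank 'ROWS' [FORCE]. ROWS is text: rows parted by semicolons, each of 7 numbers parted by spaces: the shift along the tool's x, y, z in m, then the turn, a rotation vector about the tool's x, y, z in degrees, then the opening, from 0 (shut) to 1 (fully open). In form: dx dy dz rx ry rz jaw; .... A call has 1 to 8 rows; each row shifts and turns the commanded pose from where the row before left it, along the tool's axes as they then stand; what a row does not reach is not made up. A row lasts 1/12 s, in which the tool goes at most 41.7 mm and 7.16 degrees, less where a joint would pass 70% of its speed; a pose out of reach is approached as far as the arm can. A call is refused whole if a number of a shift passes 0.0417 or a number of a turn 7.16, either way. A call with a gripper value outside its range is refused whole. The fingers move at their own pace and stop on an object; FORCE is the grip in N (left out, the last holds). Time passes only in rows, so rows that do not move let the fingers close. It gives the time, the measured TCP pose, the force, the opening and the grip force at its end, in the units of the state.
- read_state(): the state, without advancing time (a new reading comes with each control period).
- grab_frame(name): name is "scene" or "top" or "wrist"; returns a dict with "pixels" (480x640x3 uint8, red, green, blue), "vfov" (degrees; the focal length in pixels is half the picture's height over the tangent of half this angle, whatever the lens; pixels are square), "cx", "cy" (the principal point, pixels), "R" (3x3) and "t" (3): a world point X has camera coordinates R X + t; the wrist camera has in their place "T_tool_cam" (4x4, takes a point from camera to tool coordinates, whose origin is the TCP and whose axes are the flange's). Camera axes: x right, y down, z forward; pixel columns grow to the right and rows downward; lengths in m; the calibration is good to about 2 mm. A picture is of the moment at which its call begins: read the wrist's pose just before it. There is no depth.
- job_done(): hands the job in; it is judged then, once.
Trained networks look in the newest picture that a camera, given by its name, has taken for a name from the list of things; names that differ only in an ending like _2 or _b are one class to them, and where a whole thing is asked for, a point or a joint stands for the part that bears it (a point fixed in the world has none). Each returns a list of dicts, best first, with "p" (0 to 1); they miss things now and then, are a little off and sometimes report something else, mostly with a low value. They report only what shows in the picture. A call takes as long as a camera call. They do not tell look-alikes from the thing itself.
- masks_of(camera, name): "region" (480x640 bool, what is visible of it) and "extent" ([left, top, right, bottom] in pixels, round what is visible of it).
The state is a dict: "t": time; "joint_pos": joint angles; "qd": joint speeds; "joint_efforts": joint torques, N m; "tool_pos": TCP position; "ee_rot": TCP orientation; "force": force on the tool from outside, world axes, zero at the start; "wrist_torque": the same for the moment, N m; "finger_gap": opening from 0.0 (shut) to 1.0 (fully open); "grasp_force": force on a finger pad.
Only numpy, scipy, OpenCV 4.12 (cv2) and the standard library are available. Lean on these libraries where they do the work, as an engineer would, in place of code of your own. Each camera call takes 0.05 s, during which the arm holds its last target. There are 200 camera calls.

TASK

The serving board with the milk jug and the sugar bowl is needed on the table mat at the other end of the counter. Without gripping or lifting anything, push the board along the counter with the fingers, through the narrow gap between the butcher's block and the stack of plates, until the whole board lies on the mat with the jug and the bowl still standing on it. Push on the board itself, never on the jug or the bowl, leave the cup, the jar and the spoon where they are, and draw the hand away at the end.

Things in the scene. Friction and masses are not known exactly. Their poses are not given: they have to be found in the camera images.
- board: dark wooden serving board, flat and plain, 130 mm (its x) by 180 mm (its y) by 22 mm thick, corners rounded to 15 mm radius, about 0.3 kg; lies loose on the counter and slides on it. Origin: centre of its underside; z up. The jug and the bowl stand loose on it; about 0.6 kg in all. It starts at one end of the gap, 20 to 65 mm nearer the robot than the line through the gap and turned up to 0.3 rad against it.
- corner_a (a point): corner of the board's underside at its +x, +y (where the straight edges would meet)
- corner_b (a point): corner of the board's underside at its +x, -y (where the straight edges would meet)
- corner_c (a point): corner of the board's underside at its -x, -y (where the straight edges would meet)
- corner_d (a point): corner of the board's underside at its -x, +y (where the straight edges would meet)
- jug: small open steel milk jug, 50 mm across, 46 mm high, a wire handle reaching 40 mm out from its axis; stands on the board 34 mm from the board's centre, towards the board's +y end. Origin: centre of its foot, z up.
- bowl: white lidded sugar bowl, 60 mm across, 45 mm high with its knob; stands on the board 34 mm from the board's centre, towards the board's -y end. Origin: centre of its foot, z up.
- block: butcher's block of light wood on rubber feet, 170 mm (its x) by 180 mm (its y) by 40 mm high, does not move. It stands on the robot's side of the gap. Origin: centre of its underside, z up. Its +x face, 85 mm from the origin and away from the robot, is one side of the gap; the board is pushed along the block's y axis, and its long side then lies along the block's +x face.
- plates: stack of five white dessert plates, round, 200 mm across at the rims, 42 mm high, does not move. It stands beyond the block; the gap between its edge and the block's +x face is 140 to 146 mm wide, for the 130 mm wide board. Origin: centre of its underside.
- mat: grey table mat lying flat on the counter at the far end of the gap from the board, 300 mm (its x) by 250 mm (its y), under 1 mm thick: things slide over its edge unhindered. Origin: its centre; x and y nearly parallel to the block's (within 0.04 rad); its centre lies 20 to 65 mm nearer the robot than the middle of the gap.
- cup: blue espresso cup, 60 mm across, 56 mm high, with a handle, standing beyond the work on one side of the plates. Origin: centre of its foot.
- jar: closed jam jar, 56 mm across, 62 mm high, standing beyond the work on the other side of the plates. Origin: centre of its foot.
- spoon: steel spoon, 180 mm long, lying flat near the robot, clear of the work. Origin: under its middle, its x along the spoon.
There are look-alikes about, which are no part of the job. Leave any yellow look-alike of the bowl alone.

How it is judged:
By the outcome, as a careful person would: the job done as asked, in the order asked, and still so for the second after the job is handed in, with the robot touching nothing.
It also fails if it takes over 72 s, if anything falls off the work surface, if the arm or the gripper's body presses on something with over 40 N, if the wrist force passes 120 N, or if a joint passes its speed limit or range.

## Working session

There is one attempt and no reset: what is moved stays moved. The work goes in short steps, Python scripts to look and compute and a shell command to move; the robot and the scene stay as the last step left them, time stands still between calls to the robot, and variables do not carry over. Pictures are saved under pics/ and viewed, at most 10 in all, crops included, and the job is handed in when it is done.

```bash
mkdir -p pics
python3 - <<'E'
from workcell import *
import cv2, numpy as np
s=read_state();print(s['tool_pos'],s['ee_rot'],s['t'])
ims=[]
for c in ("top","scene"):
    f=grab_frame(c);cv2.imwrite(f'pics/{c}0.png',f['pixels'][:,:,::-1])
    print(c,f['vfov'],f['cx'],f['cy'],np.round(f['R'],3).tolist(),np.round(f['t'],3).tolist())
    for n in ("board","block","plates","mat","jug","bowl","cup","jar","spoon"):
        print(n,[(round(d['p'],2),list(map(int,d['extent']))) for d in masks_of(c,n)])
E
```

```text
[ 0.26132896 -0.56705617  0.22143178] [-2.14139358e-01  9.76802474e-01  1.08690139e-03 -2.83008053e-04] 0.0
top 52.55987694236613 323.00437060367983 232.18764674236263 [[-0.018, -1.0, -0.014], [-0.994, 0.02, -0.107], [0.107, 0.012, -0.994]] [0.03, 0.505, 0.945]
board [(0.79, [172, 194, 272, 279])]
block [(0.66, [294, 240, 394, 336])]
plates [(0.72, [276, 77, 379, 175])]
mat [(0.61, [387, 145, 517, 292])]
jug []
bowl [(0.67, [156, 318, 188, 349]), (0.66, [217, 216, 248, 247])]
cup [(0.94, [174, 106, 221, 142])]
jar [(0.94, [451, 101, 485, 135])]
spoon [(0.74, [483, 311, 509, 401])]
scene 47.60295788936453 323.4883527911924 237.4211069642786 [[0.631, 0.776, -0.016], [0.531, -0.447, -0.719], [-0.565, 0.445, -0.694]] [-0.312, -0.232, 1.687]
board [(0.84, [355, 182, 424, 239])]
block [(0.75, [250, 194, 345, 260])]
plates [(0.72, [341, 258, 428, 333]), (0.29, [375, 199, 393, 218])]
mat [(0.91, [176, 245, 337, 380])]
jug [(0.93, [387, 180, 406, 204]), (0.63, [356, 184, 428, 241])]
bowl [(0.72, [360, 159, 380, 173]), (0.7, [374, 201, 396, 218])]
cup [(0.57, [455, 225, 483, 264])]
jar [(0.83, [277, 344, 304, 381])]
spoon [(0.94, [150, 230, 190, 275])]
```

View pics/top0.png

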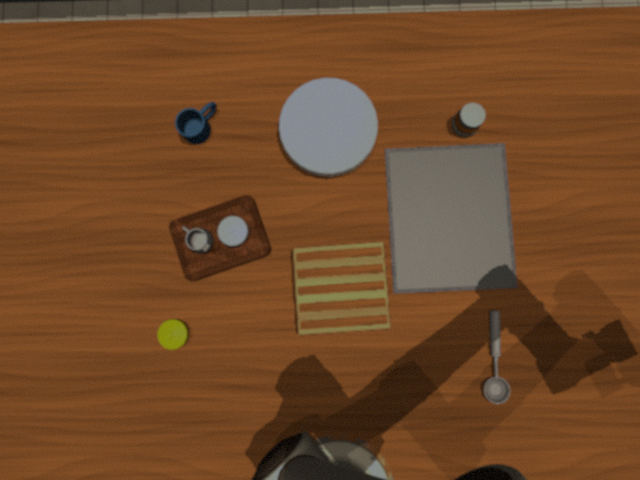

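View pics/scene0.png

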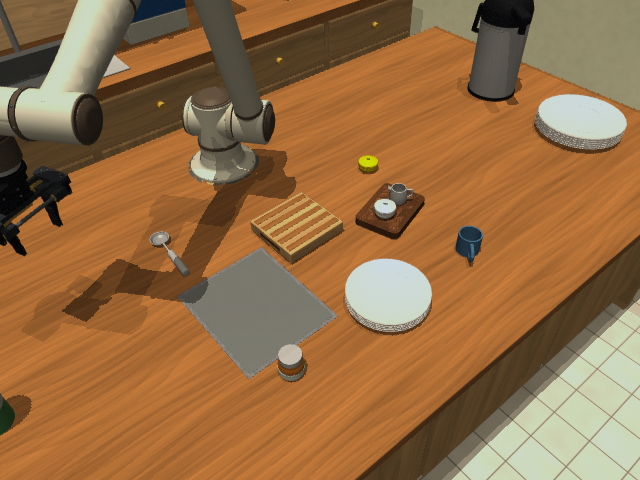

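The top view shows the board at about (220,238) with the jug at (198,240) and the white bowl at (232,231). The block is at (341,288), the plates at (328,127) and the mat at (450,218). Things that could be mistaken:
- **Bowl:** white at (232,231) on the board, or yellow at (172,334). I take the white one.
- **Plates:** the stack at (328,127), or a second stack far off in the scene view at (580,120). I take the first.
- **Board:** only one candidate, at (220,238).

Next I fit prism models to the masks.

```bash
cat > h.py <<'E'
from workcell import *
import cv2, numpy as np
from scipy.optimize import minimize
def proj(f,P):
    c=np.asarray(P)@np.array(f['R']).T+np.array(f['t']); F=240/np.tan(np.radians(f['vfov']/2))
    return c[:,:2]/c[:,2:]*F+[f['cx'],f['cy']]
def unproj(f,uv,z):
    F=240/np.tan(np.radians(f['vfov']/2)); R=np.array(f['R']);C=-R.T@np.array(f['t'])
    d=R.T@np.array([(uv[0]-f['cx'])/F,(uv[1]-f['cy'])/F,1]); return C+d*(z-C[2])/d[2]
def rect(a,b,r=0):
    t=np.linspace(0,np.pi/2,5);o=[]
    for i,(sx,sy) in enumerate(((1,1),(-1,1),(-1,-1),(1,-1))):
        o+=[(sx*(a/2-r)+r*np.cos(t_+i*np.pi/2),sy*(b/2-r)+r*np.sin(t_+i*np.pi/2)) for t_ in t]
    return np.array(o)
def circ(r): t=np.linspace(0,2*np.pi,48); return np.c_[r*np.cos(t),r*np.sin(t)]
OUT=dict(board=(rect(.13,.18,.015),.022),block=(rect(.17,.18),.04),mat=(rect(.3,.25),.0),plates=(circ(.1),.042))
def hull(f,n,p):
    o,h=OUT[n];c,s=np.cos(p[2]),np.sin(p[2]);w=o@np.array([[c,s],[-s,c]])+p[:2]
    zs=[h] if n!='plates' else [h]
    zs=zs+([.0 if n!='block' else .008] if h and n!='plates' else [])
    P=np.vstack([np.c_[w,np.full(len(w),z)] for z in zs])
    return cv2.convexHull(proj(f,P).astype(np.float32))[:,0]
def fit(f,n,reg,yaw0=0,p0=None):
    reg=reg.astype(np.uint8); cs,_=cv2.findContours(reg,cv2.RETR_EXTERNAL,cv2.CHAIN_APPROX_NONE)
    c=max(cs,key=cv2.contourArea); hullm=np.zeros((480,640),np.uint8); cv2.fillPoly(hullm,[cv2.convexHull(c)],1)
    S=4; M=cv2.resize(hullm,None,fx=S,fy=S,interpolation=cv2.INTER_NEAREST)
    m=cv2.moments(hullm,True); q=unproj(f,(m['m10']/m['m00'],m['m01']/m['m00']),OUT[n][1])
    def cost(p):
        A=np.zeros_like(M);cv2.fillPoly(A,[np.round((hull(f,n,p)+.5)*S).astype(np.int32)],1)
        return 1-(A&M).sum()/(A|M).sum()
    best=None
    for y in ([0] if n=='plates' else [yaw0-.2,yaw0,yaw0+.2]):
        x0=np.array([q[0],q[1],y]); r=minimize(cost,x0,method='Nelder-Mead',options=dict(initial_simplex=[x0,x0+[.01,0,0],x0+[0,.01,0],x0+[0,0,.1]],xatol=1e-4,fatol=1e-4))
        if best is None or r.fun<best.fun: best=r
    return best.x,1-best.fun
E
python3 - <<'E'
from h import *
f=grab_frame("top"); im=cv2.resize(f['pixels'][:,:,::-1],None,fx=3,fy=3)
for n in OUT:
    p,iou=fit(f,n,masks_of("top",n)[0]['region']); print(n,p.round(4),round(iou,3))
    cv2.polylines(im,[np.round((hull(f,n,p)+.5)*3).astype(np.int32)],True,(0,255,0),1)
for n,uv,z in (('jug',(198,240),.068),('bowl',(232,231),.06),('cup',(190,125),.056)): print(n,unproj(f,uv,z).round(3))
cv2.imwrite('pics/fit0.png',cv2.resize(im[180:1080,450:1590],(800,600)))
E
```

```text
board [0.5    0.2299 0.322 ] 0.971
block [ 0.3944 -0.0136  0.0495] 0.985
mat [ 0.5348 -0.2407  0.0309] 0.98
plates [0.7182 0.0056 0.052 ] 0.967
jug [0.49  0.26  0.068]
bowl [0.507 0.196 0.06 ]
cup [0.722 0.281 0.056]
```

View pics/fit0.png

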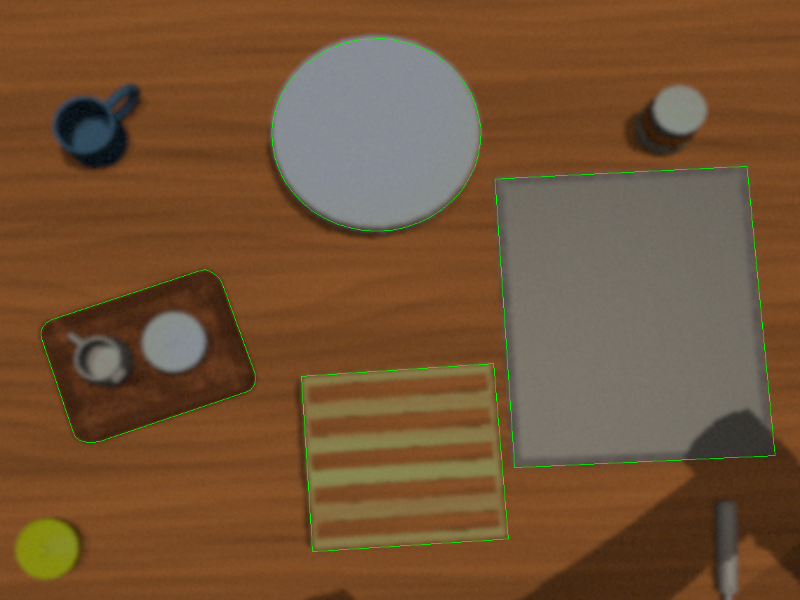

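The fits agree well with the picture. The board's end with the jug is turned towards the robot, and the close crop shows the white bowl on it, with the yellow look-alike apart at lower left. First I push the near long side in +x until it is aligned with the gap, then I push the end along -y. I'll turn the tool to the block's axes first.

```bash
python3 -m crank '0 0 0 0 0 7.1 1; 0 0 0 0 0 7.1 1; 0 0 0 0 0 7.1 1; 0 0 0 0 0 0.6 1; -0.034 0 0 0 0 0 1; -0.034 0 0 0 0 0 1; -0.034 0 0 0 0 0 1; -0.034 0 0 0 0 0 1'; python3 -m crank '-0.034 0.02 0 0 0 0 1; 0 0.039 0 0 0 0 1; 0 0.039 0 0 0 0 1; 0 0.039 0 0 0 0 1; 0 0.039 0 0 0 0 1; 0 0.039 0 0 0 0 1; 0 0.039 0 0 0 0 1; 0 0.039 0 0 0 0 1'
cat >> h.py <<'E'
B=np.array([.3944,-.0136]);BY=.0495
def blk(p): d=np.array(p[:2])-B;c,s=np.cos(BY),np.sin(BY); return np.array([c*d[0]+s*d[1],-s*d[0]+c*d[1]])
def tcp():
    from scipy.spatial.transform import Rotation as Ro
    s=read_state();y=Ro.from_quat(s['ee_rot']).as_matrix()[:,1]
    print('t',round(s['t'],2),'tcp_blk',blk(s['tool_pos']).round(4),'z',round(s['tool_pos'][2],4),'ytool-block deg',round(np.degrees(np.arctan2(y[1],y[0])-BY),2),'F',np.round(s['force'],1),'q',np.round(s['joint_pos'],2),'gap',round(s['finger_gap'],2))
def board():
    f=grab_frame("top"); m=masks_of("top","board")
    p,i=fit(f,"board",m[0]['region'],.1); print('board_blk',blk(p).round(4),'yaw',round(p[2]-BY,3),'iou',round(i,3))
E
python3 -c "
from h import *
tcp()"
```

```text
t: 1.92
tool_pos: [0.3986, -0.5608, 0.2228]
ee_rot: [-0.026, 1.0, -0.0, 0.0]
force: [0.4, -1.3, 0.5]
finger_gap: 0.996
grasp_force: 0.0
t: 2.58
tool_pos: [0.4165, -0.2649, 0.2227]
ee_rot: [-0.026, 1.0, -0.0, 0.0]
force: [1.4, 1.0, 1.3]
finger_gap: 0.998
grasp_force: 0.0
t 2.58 tcp_blk [ 0.0096 -0.2521] z 0.2227 ytool-block deg 90.17 F [1.4 1.  1.3] q [-0.24  0.16 -0.31  0.   -1.11 -1.28] gap 1.0
```

```bash
python3 -m crank '0 0.04 0 0 0 0 1; 0 0.04 0 0 0 0 1; 0 0.04 0 0 0 0 1; 0 0.04 0 0 0 0 1; 0 0.04 0 0 0 0 1; 0 0.04 0 0 0 0 1; 0 0.04 0 0 0 0 1; 0 0.04 0 0 0 0 1'>/dev/null; python3 -m crank '0 0.04 0 0 0 0 1; 0 0.04 0 0 0 0 1; 0 0.04 0 0 0 0 1; 0 0.04 0 0 0 0 1; 0 0.01 0.02 0 0 0 1; 0 0 0.035 0 0 0 1; 0 0 0.035 0 0 0 1; 0 0 0.035 0 0 0 1'
python3 -c "
from h import *
tcp()"
```

```text
t: 3.92
tool_pos: [0.3926, 0.2237, 0.0968]
ee_rot: [-0.027, 1.0, 0.001, 0.001]
force: [-0.1, 0.2, -1.5]
finger_gap: 0.999
grasp_force: 0.0
t 3.92 tcp_blk [0.01   0.2371] z 0.0968 ytool-block deg 90.26 F [-0.1  0.2 -1.5] q [ 0.88  0.24 -0.58  0.   -0.75 -2.4 ] gap 1.0
```

```bash
python3 -m crank '0 0 0.03 0 0 0 1; 0 0 0.03 0 0 0 1; 0 0 0.02 0 0 0 1; 0 0 0.007 0 0 0 1; -0.008 0 0 0 0 0 1; -0.004 0 0 0 0 0 1; -0.004 0 0 0 0 0 1; -0.004 0 0 0 0 0 1';  python3 -m crank '-0.004 0 0 0 0 0 1; -0.004 0 0 0 0 0 1; -0.004 0 0 0 0 0 1; -0.004 0 0 0 0 0 1; -0.004 0 0 0 0 0 1; -0.004 0 0 0 0 0 1; -0.004 0 0 0 0 0 1; -0.003 0 0 0 0 0 1'
python3 -c "
from h import *
tcp();board()"
```

```text
t: 4.58
tool_pos: [0.413, 0.2242, 0.0118]
ee_rot: [-0.025, 1.0, 0.001, 0.0]
force: [-6.7, 2.4, 1.7]
finger_gap: 1.0
grasp_force: 2.4
t: 5.25
tool_pos: [0.4436, 0.2257, 0.0117]
ee_rot: [-0.025, 1.0, 0.001, 0.0]
force: [-5.7, 2.9, 2.2]
finger_gap: 0.998
grasp_force: 2.5
t 5.25 tcp_blk [0.061  0.2366] z 0.0117 ytool-block deg 90.05 F [-5.7  2.9  2.2] q [ 0.8   0.44 -0.55 -0.   -0.58 -2.32] gap 1.0
board_blk [0.1455 0.2258] yaw 0.132 iou 0.793
```

```bash
python3 -m crank '-0.004 0 0 0 0 0 1; -0.004 0 0 0 0 0 1; -0.004 0 0 0 0 0 1; -0.004 0 0 0 0 0 1; -0.003 0 0 0 0 0 1; -0.0015 0 0 0 0 0 1; 0 0 0 0 0 0 1; 0.01 0 0 0 0 0 1';  python3 -m crank '0.03 0 0 0 0 0 1; 0.03 0 -0.02 0 0 0 1; 0 0.02 -0.035 0 0 0 1; 0 0.035 -0.02 0 0 0 1; 0 0.04 0 0 0 0 1; 0 0.04 0 0 0 0 1'
python3 -c "
from h import *
tcp();board();f=grab_frame('top');cv2.imwrite('pics/a.png',f['pixels'][60:360,100:540,::-1])"
```

```text
t: 6.02
tool_pos: [0.456, 0.2269, 0.0113]
ee_rot: [-0.025, 1.0, 0.001, 0.002]
force: [-0.4, 0.0, 0.4]
finger_gap: 1.001
grasp_force: 0.0
t: 6.52
tool_pos: [0.3876, 0.3598, 0.0883]
ee_rot: [-0.024, 1.0, 0.002, 0.002]
force: [1.4, 0.3, 0.7]
finger_gap: 0.998
grasp_force: 0.0
t 6.52 tcp_blk [0.0117 0.3733] z 0.0883 ytool-block deg 89.96 F [1.4 0.3 0.7] q [ 1.06  0.36 -0.41  0.   -0.79 -2.58] gap 1.0
board_blk [0.157  0.2203] yaw 0.019 iou 0.984
```

View pics/a.png

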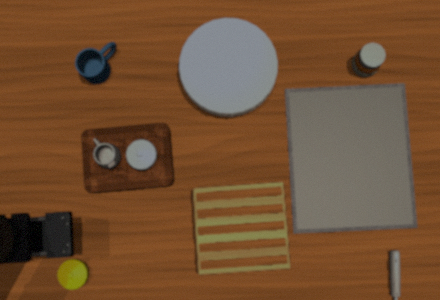

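The crop shows the board lined up with the gap, with the jug at (105,155) and the bowl at (142,154) both standing. Now I go to its far end with the tool turned 90° and the fingers narrowed.

```bash
python3 -m crank '0 0 -0.02 0 0 -6.9 0.6; 0 0 -0.02 0 0 -6.9 0.6; 0 0 0 0 0 -6.9 0.6; 0 0 0 0 0 -6.9 0.6; 0 0 0 0 0 -6.9 0.6; 0 0 0 0 0 -6.9 0.6; 0 0 0 0 0 -6.9 0.6; 0 0 0 0 0 -6.9 0.6'>/dev/null; python3 -m crank '0 0 0 0 0 -6.9 0.6; 0 0 0 0 0 -6.9 0.6; 0 0 0 0 0 -6.9 0.6; 0 0 0 0 0 -6.9 0.6; 0 0 0 0 0 -6.9 0.6; 0 0 0 0 0 -0.3 0.6; 0.005 -0.035 0 0 0 0 0.6; 0.005 -0.035 0 0 0 0 0.6'
python3 -m crank '0.005 -0.035 0 0 0 0 0.6; 0.005 -0.035 0 0 0 0 0.6; 0 -0.005 0 0 0 0 0.6; 0 0 0 0 0 0 0.6'
python3 -c "
from h import *
tcp()"
```

```text
t: 8.0
tool_pos: [0.4574, 0.3505, 0.126]
ee_rot: [0.724, -0.69, -0.0, 0.0]
force: [-0.2, 1.5, 1.3]
finger_gap: 0.599
grasp_force: 0.0
t: 8.33
tool_pos: [0.5347, 0.3434, 0.1245]
ee_rot: [0.722, -0.692, 0.0, 0.001]
force: [-1.0, 0.1, 0.7]
finger_gap: 0.601
grasp_force: 0.0
t 8.33 tcp_blk [0.1578 0.3496] z 0.1245 ytool-block deg -180.36 F [-1.   0.1  0.7] q [ 0.83  0.48 -0.1   0.   -0.99 -0.78] gap 0.6
```

```bash
python3 -m crank '0 0 0.03 0 0 0 0.6; 0 0 0.03 0 0 0 0.6; 0 0 0.03 0 0 0 0.6; 0 0 0.016 0 0 0 0.6; 0 0 0.007 0 0 0 0.6; 0.012 0 0 0 0 0 0.6; 0.008 0 0 0 0 0 0.6; 0.004 0 0 0 0 0 0.6';  python3 -m crank '0.004 0 0 0 0 0 0.6; 0.004 0 0 0 0 0 0.6; 0.004 0 0 0 0 0 0.6; 0.005 0 0 0 0 0 0.6; 0.005 0 0 0 0 0 0.6; 0.005 0 0 0 0 0 0.6; 0.005 0 0 0 0 0 0.6; 0.004 0 0 0 0 0 0.6'
python3 -c "
from h import *
tcp();board();f=grab_frame('top');cv2.imwrite('pics/b.png',cv2.resize(f['pixels'][60:360,100:500,::-1],None,fx=2,fy=2))"
```

```text
t: 9.0
tool_pos: [0.5346, 0.3201, 0.0142]
ee_rot: [0.724, -0.69, 0.0, -0.001]
force: [0.6, 0.5, 0.1]
finger_gap: 0.603
grasp_force: 0.0
t: 9.67
tool_pos: [0.5379, 0.2873, 0.0142]
ee_rot: [0.725, -0.689, 0.0, -0.004]
force: [0.4, 5.5, 1.4]
finger_gap: 0.595
grasp_force: 2.9
t 9.67 tcp_blk [0.1582 0.2935] z 0.0142 ytool-block deg -179.96 F [0.4 5.5 1.4] q [ 0.76  0.57 -0.27 -0.   -0.72 -0.71] gap 0.59
board_blk [0.1567 0.1914] yaw 0.002 iou 0.975
```

View pics/b.png

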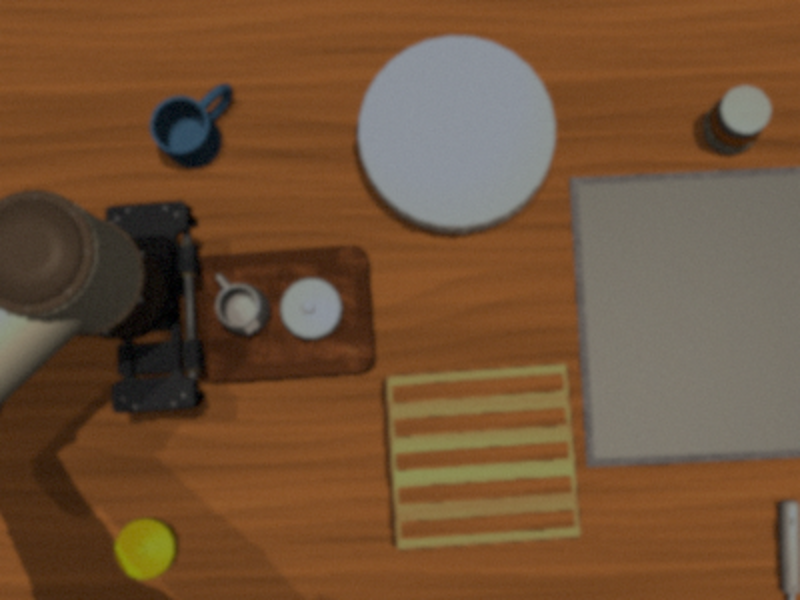

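The crop shows the board flush on both fingers and lined up with the gap. The jug (240,307) and the bowl (310,308) are standing. I continue pushing.

```bash
python3 -m crank '0.004 0.0002 0.002 0 0 0 0.6; 0.005 0.0002 0.001 0 0 0 0.6; 0.005 0.0002 0 0 0 0 0.6; 0.005 0.0002 0 0 0 0 0.6; 0.005 0.0002 0 0 0 0 0.6; 0.005 0.0002 0 0 0 0 0.6; 0.005 0 0 0 0 0 0.6; 0.005 0 0 0 0 0 0.6'; python3 -m crank '0.005 0 0 0 0 0 0.6; 0.005 0 0 0 0 0 0.6; 0.005 0 0 0 0 0 0.6; 0.005 0 0 0 0 0 0.6; 0.005 0 0 0 0 0 0.6; 0.005 0 0 0 0 0 0.6; 0.005 0 0 0 0 0 0.6; 0.004 0 0 0 0 0 0.6'
python3 -c "
from h import *
tcp();board()"
```

```text
t: 10.48
tool_pos: [0.5396, 0.2495, 0.0119]
ee_rot: [0.725, -0.689, 0.001, -0.005]
force: [-0.2, 8.8, 5.9]
finger_gap: 0.599
grasp_force: 4.4
t: 11.15
tool_pos: [0.5417, 0.2103, 0.0119]
ee_rot: [0.725, -0.689, 0.001, -0.005]
force: [-0.2, 9.5, 6.5]
finger_gap: 0.597
grasp_force: 4.6
t 11.15 tcp_blk [0.1582 0.2163] z 0.0119 ytool-block deg -179.9 F [-0.2  9.5  6.5] q [ 0.65  0.54 -0.35 -0.   -0.67 -0.6 ] gap 0.6
board_blk [0.1561 0.112 ] yaw -0.014 iou 0.932
```

```bash
python3 -m crank '0.004 0 -0.002 0 0 0 0.6; 0.005 0 -0.002 0 0 0 0.6; 0.005 0 0 0 0 0 0.6; 0.005 0 0 0 0 0 0.6; 0.005 0 0 0 0 0 0.6; 0.005 0 0 0 0 0 0.6; 0.005 0 0 0 0 0 0.6; 0.005 0 0 0 0 0 0.6'; python3 -m crank '0.005 0 0 0 0 0 0.6; 0.005 0 0 0 0 0 0.6; 0.005 0 0 0 0 0 0.6; 0.005 0 0 0 0 0 0.6; 0.005 0 0 0 0 0 0.6; 0.005 0 0 0 0 0 0.6; 0.005 0 0 0 0 0 0.6; 0.004 0 0 0 0 0 0.6'
python3 -c "
from h import *
tcp();board();f=grab_frame('top');cv2.imwrite('pics/c.png',cv2.resize(f['pixels'][60:360,150:550,::-1],None,fx=2,fy=2))"
```

```text
t: 11.92
tool_pos: [0.5407, 0.1675, 0.0135]
ee_rot: [0.724, -0.689, -0.0, 0.0]
force: [-1.0, 4.7, -0.4]
finger_gap: 0.603
grasp_force: 2.3
t: 12.58
tool_pos: [0.5426, 0.1285, 0.0135]
ee_rot: [0.724, -0.689, -0.0, 0.0]
force: [0.3, 4.4, -1.2]
finger_gap: 0.599
grasp_force: 2.1
t 12.58 tcp_blk [0.155  0.1346] z 0.0135 ytool-block deg -180.01 F [ 0.3  4.4 -1.2] q [ 0.52  0.51 -0.4  -0.   -0.66 -0.47] gap 0.6
board_blk [0.1537 0.0273] yaw -0.004 iou 0.908
```

View pics/c.png

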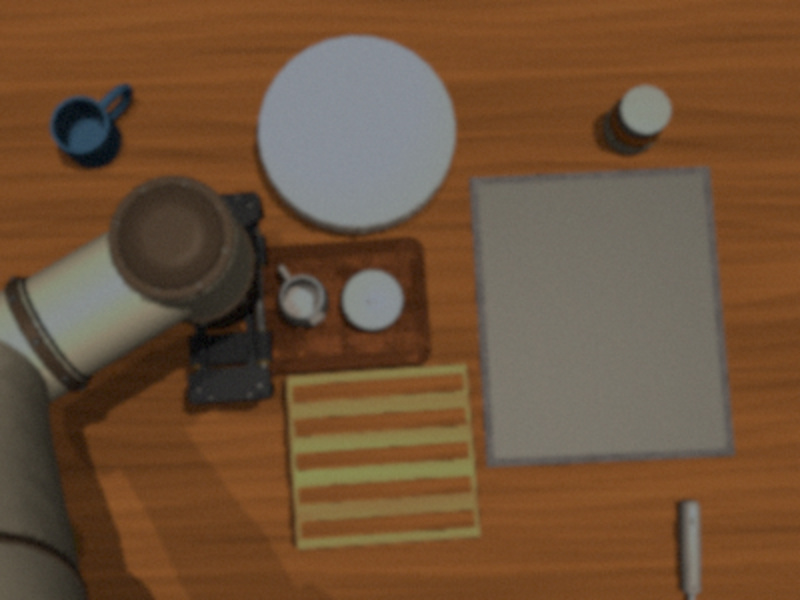

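The crop shows the board in the gap, clear of the block and the plates, with the jug (300,298) and the bowl (373,300) standing. The push force is only about 4 N.

```bash
for i in 1; do python3 -m crank '0.004 0 0 0 0 0 0.6; 0.005 0 0 0 0 0 0.6; 0.005 0 0 0 0 0 0.6; 0.005 0 0 0 0 0 0.6; 0.005 0 0 0 0 0 0.6; 0.005 0 0 0 0 0 0.6; 0.005 0 0 0 0 0 0.6; 0.005 0 0 0 0 0 0.6'; done; python3 -m crank '0.005 0 0 0 0 0 0.6; 0.005 0 0 0 0 0 0.6; 0.005 0 0 0 0 0 0.6; 0.005 0 0 0 0 0 0.6; 0.005 0 0 0 0 0 0.6; 0.005 0 0 0 0 0 0.6; 0.005 0 0 0 0 0 0.6; 0.004 0 0 0 0 0 0.6'
python3 -c "
from h import *
tcp();board()"
```

```text
t: 13.4
tool_pos: [0.5445, 0.0896, 0.0135]
ee_rot: [0.724, -0.689, -0.0, 0.0]
force: [-0.6, 3.9, -1.3]
finger_gap: 0.598
grasp_force: 1.9
t: 14.07
tool_pos: [0.5464, 0.0506, 0.0135]
ee_rot: [0.724, -0.689, -0.0, 0.0]
force: [-0.5, 3.2, -1.3]
finger_gap: 0.598
grasp_force: 1.8
t 14.07 tcp_blk [0.155  0.0566] z 0.0135 ytool-block deg -180.01 F [-0.5  3.2 -1.3] q [ 0.39  0.5  -0.42 -0.   -0.65 -0.34] gap 0.6
board_blk [ 0.1549 -0.0543] yaw 0.015 iou 0.857
```

```bash
python3 -m crank '0.004 0 0 0 0 0 0.6; 0.005 0 0 0 0 0 0.6; 0.005 0 0 0 0 0 0.6; 0.005 0 0 0 0 0 0.6; 0.005 0 0 0 0 0 0.6; 0.005 0 0 0 0 0 0.6; 0.005 0 0 0 0 0 0.6; 0.005 0 0 0 0 0 0.6'; python3 -m crank '0.005 0 0 0 0 0 0.6; 0.005 0 0 0 0 0 0.6; 0.005 0 0 0 0 0 0.6; 0.005 0 0 0 0 0 0.6; 0.005 0 0 0 0 0 0.6; 0.005 0 0 0 0 0 0.6; 0.005 0 0 0 0 0 0.6; 0.005 0 0 0 0 0 0.6';  python3 -m crank '0.005 0 0 0 0 0 0.6; 0.005 0 0 0 0 0 0.6; 0.005 0 0 0 0 0 0.6; 0.005 0 0 0 0 0 0.6; 0.005 0 0 0 0 0 0.6; 0.005 0 0 0 0 0 0.6; 0.005 0 0 0 0 0 0.6; 0.004 0 0 0 0 0 0.6'
python3 -c "
from h import *
tcp();board()"
```

```text
t: 14.83
tool_pos: [0.5486, 0.0119, 0.0137]
ee_rot: [0.724, -0.689, 0.0, -0.0]
force: [0.4, 5.1, -0.8]
finger_gap: 0.599
grasp_force: 2.4
t: 15.5
tool_pos: [0.5505, -0.0281, 0.0137]
ee_rot: [0.724, -0.689, -0.0, -0.0]
force: [-1.1, 4.7, 0.9]
finger_gap: 0.595
grasp_force: 2.6
t: 16.17
tool_pos: [0.5523, -0.067, 0.0137]
ee_rot: [0.724, -0.689, -0.0, 0.0]
force: [0.1, 5.6, 2.0]
finger_gap: 0.602
grasp_force: 2.8
t 16.17 tcp_blk [ 0.155  -0.0612] z 0.0137 ytool-block deg -180.0 F [0.1 5.6 2. ] q [ 0.17  0.51 -0.4  -0.   -0.66 -0.12] gap 0.6
board_blk [ 0.1522 -0.1699] yaw 0.042 iou 0.709
```

```bash
python3 -m crank '0.005 0 0 0 0 0 0.6; 0.005 0 0 0 0 0 0.6; 0.005 0 0 0 0 0 0.6; 0.005 0 0 0 0 0 0.6; 0.005 0 0 0 0 0 0.6; 0.005 0 0 0 0 0 0.6; 0.005 0 0 0 0 0 0.6; 0.005 0 0 0 0 0 0.6';  python3 -m crank '0.005 0 0 0 0 0 0.6; 0.005 0 0 0 0 0 0.6; 0.005 0 0 0 0 0 0.6; 0.005 0 0 0 0 0 0.6; 0.005 0 0 0 0 0 0.6; 0.005 0 0 0 0 0 0.6; 0.003 0 0 0 0 0 0.6; 0 0 0 0 0 0 0.6'; python3 -m crank '-0.01 0 0 0 0 0 0.6; -0.03 0 0 0 0 0 0.6; -0.03 0 -0.02 0 0 0 0.6; -0.03 0 -0.03 0 0 0 0.6; -0.03 0 -0.04 0 0 0 0.6; -0.03 0 -0.04 0 0 0 0.6; 0 0 -0.04 0 0 0 0.6; 0 0 -0.04 0 0 0 0.6'; python3 -m crank '-0.04 0 0 0 0 0 0.6; -0.04 0 0 0 0 0 0.6; -0.04 0 0 0 0 0 0.6; -0.04 0 0 0 0 0 0.6; -0.04 0 0 0 0 0 0.6; 0 0 0 0 0 0 0.6; 0 0 0 0 0 0 0.6'
python3 -c "
from h import *
tcp();board();f=grab_frame('top')
for n in ('mat','cup','jar','spoon'): print(n,[(round(d['p'],2),list(map(int,d['extent']))) for d in masks_of('top',n)])
print('mat_blk',blk([.5348,-.2407]).round(3),'rel yaw',round(.0309-BY,3));cv2.imwrite('pics/d.png',cv2.resize(f['pixels'][60:360,150:550,::-1],None,fx=2,fy=2))"
```

```text
t: 16.93
tool_pos: [0.5541, -0.1064, 0.0136]
ee_rot: [0.724, -0.689, -0.0, 0.0]
force: [-0.2, 6.3, 2.6]
finger_gap: 0.601
grasp_force: 2.9
t: 17.6
tool_pos: [0.5557, -0.1399, 0.0136]
ee_rot: [0.724, -0.689, -0.0, 0.0]
force: [-0.5, 2.0, 2.4]
finger_gap: 0.602
grasp_force: 1.2
t: 18.27
tool_pos: [0.5473, 0.011, 0.211]
ee_rot: [0.725, -0.688, -0.0, 0.001]
force: [1.1, 0.2, -0.5]
finger_gap: 0.597
grasp_force: 0.0
t: 18.85
tool_pos: [0.5377, 0.2113, 0.2089]
ee_rot: [0.726, -0.688, 0.0, 0.001]
force: [-0.8, -1.5, -0.4]
finger_gap: 0.598
grasp_force: 0.0
t 18.85 tcp_blk [0.1543 0.2175] z 0.2089 ytool-block deg -179.79 F [-0.8 -1.5 -0.4] q [ 0.65  0.32 -0.13  0.   -1.13 -0.6 ] gap 0.6
board_blk [ 0.1544 -0.2358] yaw 0.003 iou 0.982
mat [(0.86, [388, 143, 517, 294]), (0.22, [425, 183, 454, 213]), (0.22, [485, 311, 507, 404])]
cup [(0.59, [178, 105, 217, 126])]
jar []
spoon [(0.8, [488, 310, 509, 405])]
mat_blk [ 0.129 -0.234] rel yaw -0.019
```

View pics/d.png

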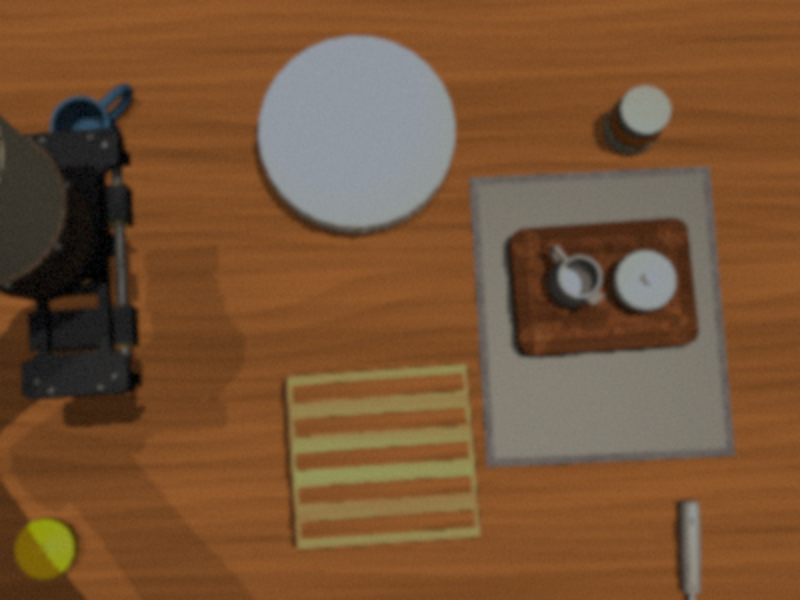

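The picture shows the whole board on the mat, spanning about (510–697, 218–355). The jug (575,280) and the bowl (645,280) are standing, the other things have not moved, and the hand is clear.

```bash
python3 -c "
from workcell import *
print(job_done())"
```

```text
the job is handed in; nothing more can be done
None
```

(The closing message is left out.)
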